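Set and lock the specimen fence of a microscope stage

TASK

The aluminium specimen fence on the white stage plate is loose. Slide it along its slots until it rests lightly but surely against the orange sprung tip of the set stop, which marks its position, pressing gently so that the tip is not driven hard against its end, and only then swing the red-handled clamp lever fully round clockwise to lock the fence there. Let go, and leave the beaker, jar and slide box where they are.

Things in the scene. Friction and masses are not known exactly. Their poses are not given: they have to be found in the camera images.
- stage: White stage plate fixed to the bench, 300 x 240 x 12 mm (x, y, z). Origin at the centre of its underside, z up; the fence slides along the plate's +y towards the stop. Two upright 8 mm bolts stand in it at x = -55 and +55 mm, y = 0; the one at +55 mm has a washer and a 13 mm head, top 30 mm above the bench; the other carries the clamp.
- fence: Loose aluminium angle, about 0.6 kg, lying on the plate, held down by the bolts through two slots along y. Foot 160 (x) x 90 (y) x 6 mm; origin at the centre of the foot's underside, axes parallel to the plate's. Upright wall along its +y edge, y = 37 to 45 mm, 36 mm high (top 48 mm above the bench). The slots allow origin y = -20 to +36 mm on the plate.
- fence_push (a point): Middle of the inner (-y) face of the fence's wall, 30 mm above the bench, midway between the bolts where the foot is clear: push here towards +y. The friction of the sliding fence is roughly 1 to 5 N and differs each time.
- stop: Blue stop post fixed on the plate, 34 x 22 x 42 mm, origin at the centre of its underside, at the plate's x = 0, y = 106 mm. A set screw with a round orange tip (16 mm wide, its axis 36 mm above the bench) projects from its -y face towards the fence. The tip's face stands 20 to 47 mm out from the post, different each time and not measured: it must be felt.
- stop_root (a point): Where the set screw leaves the post's -y face. The orange tip on the screw is sprung: it yields 4 mm at about 2.5 N per mm, then is solid. More than 18 N between fence and stop is too hard. When the push is taken away slowly, the tip moves the fence back a little until friction holds it, still touching.
- clamp_lever (a joint): Angle of the clamp lever (rad), growing clockwise seen from above: at 0 it points to the plate's -y, at 1.57 to its -x. Starts at 0 to 0.4 (loose), grips the fence from about 1.1, solid stop at 1.6; locked above 1.4. It turns about the upright bolt at the plate's x = -55 mm, y = 0, takes 0.2 to 0.3 N m and stays where it is left.
- lever_grip (a point): Centre of the top of the lever's red upright handle: a round pin 16 mm in diameter, 70 mm from the lever's axis, top 75 mm above the bench. The pin is free to be gripped over its upper 29 mm; below that is the black arm, 12 mm wide, from 33 to 43 mm above the bench.
- beaker: Glass beaker, 70 mm wide, 85 mm high, loose; origin at the centre of its foot. A bystander.
- jar: White jar with red lid, 64 mm wide, 70 mm high, loose; origin at the centre of its foot. A bystander.
- slide_box: Blue box for glass slides, 100 x 80 x 35 mm, loose; origin at the centre of its underside. A bystander.
There are look-alikes about, which are no part of the job. What is meant by the fence is not blue, and is the larger of those in its own colour.

How it is judged:
By the outcome, as a careful person would: the job done as asked, in the order asked, and still so for the second after the job is handed in, with the robot touching nothing.
It also fails if it takes over 67 s, if anything falls off the work surface, if the arm or the gripper's body presses on something with over 40 N, if the wrist force passes 120 N, or if a joint passes its speed limit or range.

ROBOT

A 6-joint arm with a two-finger parallel gripper is mounted at the origin on the work surface. World frame = base frame: x ahead of the robot, y to its left, z up, the work surface at z = 0. Lengths are in m, angles in rad, forces in N, time in s.
With the tool pointing down it reaches from about 0.35 to 0.725 m from the base axis. Payload 6 kg.
Tool frame: the origin (TCP) lies on the centre line of the jaws, within the pads' length; the fingertips stand 19 mm ahead of it and the grasp point (between the pads) is the TCP; z points along the fingers, y is the direction in which the jaws open and shut (so a half turn about z gives the same grasp; the last joint's range is limited). The gripper opens to 85 mm and grips with 20 to 120 N. Pads are 22 mm wide; open, the fingers measure 114 mm over their backs; the gripper's body (76 mm by 85 mm) begins 54 mm behind the grasp point. The pads swing forward as they close: fully open they stand 13 mm farther back than shut.
Start: joints at [-0.932, 0.04, 0.085, 0, -1.615, -0.334], TCP at [0.18, -0.572, 0.25] pointing down, gripper open.
Joint ranges: [-2.56, 2.56], [-1.29, 2.01], [-1.08, 1.49], [-3.29, 1.98], [-2.81, -0.18], [-2.99, 2.99]. Speed limits (rad/s): [2.57, 2.57, 3.01, 3.14, 3.14, 3.14].

INTERFACE

Orientations are given as [roll, pitch, yaw] about the fixed x, y, z axes, in that order (R = Rz(yaw) Ry(pitch) Rx(roll)).
In Python, from workcell import arm, optics gives the robot as it stands. The module is installed in compiled form; this text tells all that it offers.
- The arm moves only by the tool jog_arm, never from a script. Its argument "commands" is a list of rows, each an object of numbers: "tx", "ty", "tz": the shift along the tool's x, y, z in units of 50 mm (1.0 is 50 mm); "wx", "wy", "wz": the turn, a rotation vector about the tool's x, y, z in units of 6 degrees (1.0 is 6 degrees); "jaw": the opening, from 0 (shut) to 1 (fully open). In form: [{"tx": .., "ty": .., "tz": .., "wx": .., "wy": .., "wz": .., "jaw": ..}, ...]. A call has 1 to 12 rows; each row is the pose to reach, as a shift and turn from the pose commanded when the call began, along the tool's axes at that moment; what a row does not reach only later rows make up. A row lasts 1/8 s, in which the tool goes at most 62.5 mm and 10.7 degrees, less where a joint would pass 70% of its speed; a pose out of reach is approached as far as the arm can. A call with a gripper value outside its range is refused whole. The fingers move at their own pace and stop on an object; "force" is the grip in N (left out, the last holds). Time passes only in rows, so rows that repeat a pose let the fingers close. It gives the time, the measured TCP pose, the force and the opening at its end, in the units of the state.
- arm.get_obs(): the state, without advancing time (a new reading comes with each control period).
- optics.grab_frame(name): name is "scene" or "side" or "wrist"; returns the picture (420x560x3 uint8, blue, green, red); there is no depth.
- optics.camera_params(name): a dict with "K" (3x3 intrinsics, pixels), "k1" (the pictures are not rectified: a ray, as slopes to the right and down, at radius r is drawn at 1 + k1 r^2 times it, then the intrinsics apply), "world_from_camera" (4x4, takes a point from camera to world coordinates). Camera axes: x right, y down, z forward; pixel columns grow to the right and rows downward; lengths in m; the calibration is good to about 2 mm. A picture is of the moment at which its call begins: read the wrist's pose just before it. camera_params takes no time and is no camera call; for the wrist camera it gives the pose at the moment of the call.
- arm.sign_off(): hands the job in, once; it reports no verdict.
The state is a dict: "time": time; "qpos": joint angles; "joint_vel": joint speeds; "joint_efforts": joint torques, N m; "ee_pos": TCP position; "eef_rot": TCP orientation; "ft_force": force on the tool from outside, world axes, zero at the start; "torque": the same for the moment, N m; "finger_gap": finger opening in m.
Only numpy, scipy, OpenCV 4.12 (cv2) and the standard library are available. Lean on these libraries where they do the work, as an engineer would, in place of code of your own. Each camera call takes 0.05 s, during which the arm holds its last target.

## Working session

There is one attempt and no reset: what is moved stays moved. The work goes in short steps, Python scripts to look and compute and a tool call to move; the robot and the scene stay as the last step left them, time stands still between calls to the robot, and variables do not carry over. Pictures are saved under pics/ and viewed, and the job is handed in when it is done.

Besides the shell and the picture viewer there is one more tool, called after "Call:" as a command line: name --argument value ..., lists and objects as JSON in quotes. jog_arm: Moves the arm, as the interface text tells. Its arguments: {"type":"object","properties":{"commands":{"type":"array"},"force":{"type":"number"}},"required":["commands"]}

```bash
mkdir -p pics; ls; python3 - <<'E'
from workcell import arm, optics
import cv2, numpy as np
np.set_printoptions(precision=4,suppress=True)
o=arm.get_obs(); print(o)
for n in ["scene","side","wrist"]:
    f=optics.grab_frame(n); cv2.imwrite(f"pics/{n}0.png",f)
    p=optics.camera_params(n); print(n,p)
E
```

```text
pics
{'time': 0.0, 'qpos': array([-0.9323,  0.0408,  0.0838, -0.0005, -1.6154, -0.3337]), 'joint_vel': array([-0.0012, -0.0004, -0.0011, -0.0006, -0.0009, -0.0012]), 'joint_efforts': array([  0.0008, -36.8204,  34.7426,   6.9327,  -0.0053,   0.    ]), 'ee_pos': array([ 0.1801, -0.572 ,  0.2493]), 'eef_rot': array([ 3.1399, -0.0001, -2.8368]), 'ft_force': array([ 0.3148, -0.7847, -0.3686]), 'torque': array([ 0.0182, -0.0453,  0.009 ]), 'finger_gap': 0.08515167892233606}
scene {'K': array([[446.3556,   0.    , 276.9578],
       [  0.    , 446.3556, 213.6246],
       [  0.    ,   0.    ,   1.    ]]), 'k1': -0.1281926264535309, 'world_from_camera': array([[ 0.5789,  0.5775, -0.5756,  1.0723],
       [ 0.8151, -0.3918,  0.4267, -0.3798],
       [ 0.0209, -0.7163, -0.6975,  0.7371],
       [ 0.    ,  0.    ,  0.    ,  1.    ]])}
side {'K': array([[500.3321,   0.    , 286.5769],
       [  0.    , 500.3321, 211.5191],
       [  0.    ,   0.    ,   1.    ]]), 'k1': -0.0695487112319461, 'world_from_camera': array([[-0.9518, -0.1987,  0.2337,  0.264 ],
       [-0.3068,  0.6046, -0.7351,  0.8725],
       [ 0.0048, -0.7714, -0.6364,  0.8058],
       [ 0.    ,  0.    ,  0.    ,  1.    ]])}
wrist {'K': array([[319.8003,   0.    , 278.2014],
       [  0.    , 319.8003, 214.3941],
       [  0.    ,   0.    ,   1.    ]]), 'k1': -0.06617629020401651, 'world_from_camera': array([[-0.2997,  0.9092,  0.289 ,  0.1058],
       [ 0.954 ,  0.2852,  0.0921, -0.5956],
       [ 0.0013,  0.3033, -0.9529,  0.3723],
       [ 0.    ,  0.    ,  0.    ,  1.    ]])}
```

View pics/scene0.png

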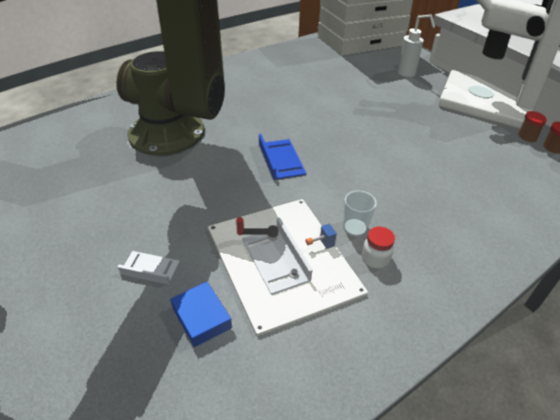

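View pics/side0.png

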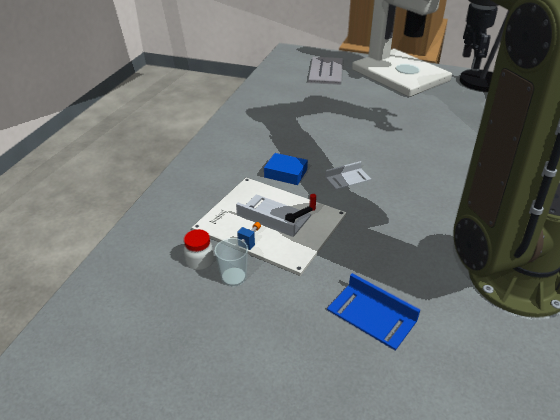

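View pics/wrist0.png

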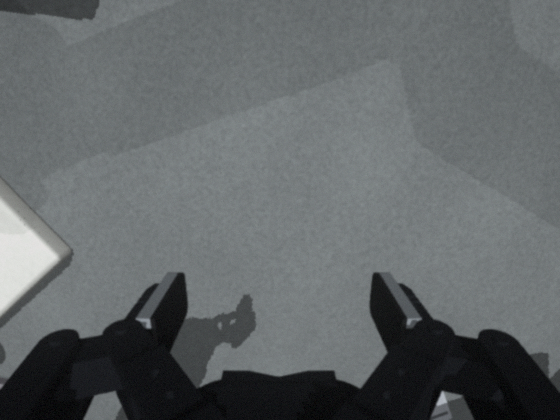

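```bash
cat > h.py <<'E'
from workcell import arm, optics
import cv2, numpy as np
np.set_printoptions(precision=4,suppress=True)
def ray(p,uv):
    K=p["K"];a=np.array([(uv[0]-K[0,2])/K[0,0],(uv[1]-K[1,2])/K[1,1]]);d=a.copy()
    for _ in range(20): d=a/(1+p["k1"]*(d@d))
    T=p["world_from_camera"];return T[:3,3],T[:3,:3]@np.array([d[0],d[1],1])
def onz(p,uv,z):
    o,d=ray(p,uv);return o+d*(z-o[2])/d[2]
def proj(p,X):
    T=np.linalg.inv(p["world_from_camera"]);c=T[:3,:3]@X+T[:3,3];d=c[:2]/c[2];d=d*(1+p["k1"]*(d@d));return p["K"][:2,:2]@d+p["K"][:2,2]
E
python3 - <<'E'
from h import *
for n,box in [("scene",(195,185,385,345)),("side",(175,165,355,290))]:
    f=cv2.imread(f"pics/{n}0.png");p=optics.camera_params(n)
    x0,y0,x1,y1=box;c=f[y0:y1,x0:x1]
    cv2.imwrite(f"pics/{n}0z.png",cv2.resize(c,None,fx=4,fy=3.7 if 0 else 4,interpolation=cv2.INTER_CUBIC)[:600,:800])
    print(c.shape)
E
```

```text
(160, 190, 3)
(125, 180, 3)
```

View pics/scene0z.png

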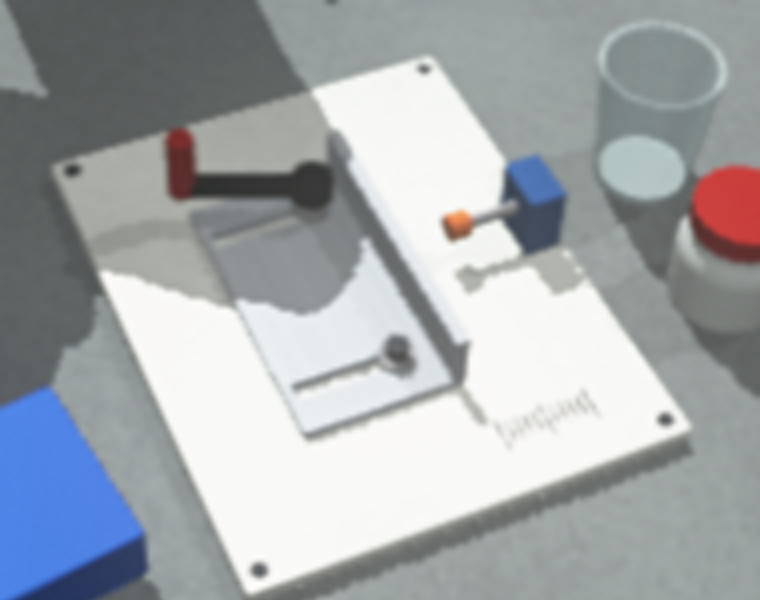

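View pics/side0z.png

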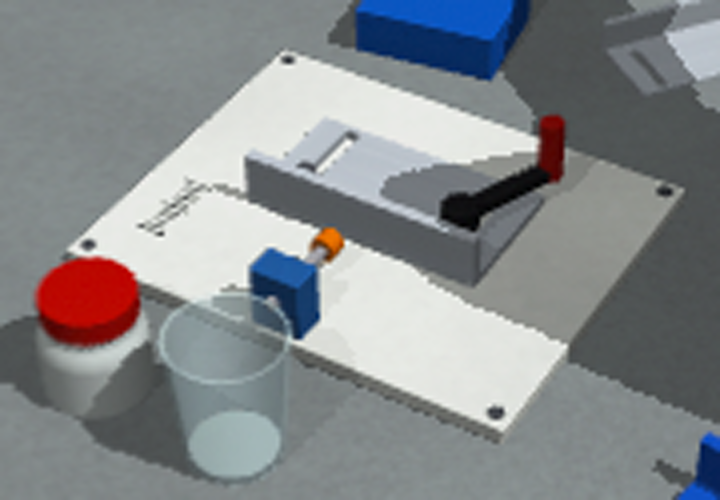

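```bash
cat >> h.py <<'E'
def z2f(n,u,v):
    x0,y0={"scene":(195,185),"side":(175,165)}[n];return np.array([(u+.5)/4-.5+x0,(v+.5)/4-.5+y0])
P={n:optics.camera_params(n) for n in ("scene","side")}
def tri(s,t):
    A=[];b=[]
    for n,z in (("scene",s),("side",t)):
        o,d=ray(P[n],z2f(n,*z));d/=np.linalg.norm(d);M=np.eye(3)-np.outer(d,d);A.append(M);b.append(M@o)
    X=np.linalg.lstsq(np.vstack(A),np.hstack(b),rcond=None)[0]
    return X
E
python3 - <<'E'
from h import *
L=np.array([[-.15,-.12],[-.15,.12],[.15,.12],[.15,-.12]])
C={"scene":[(53,167),(437,57),(691,430),(249,595)],"side":[(685,190),(500,437),(65,250),(290,48)]}
al=[]
def fit(L,W):
    lc=L.mean(0);wc=W.mean(0);H=(L-lc).T@(W-wc);a=np.arctan2(H[0,1]-H[1,0],H[0,0]+H[1,1])
    R=np.array([[np.cos(a),-np.sin(a)],[np.sin(a),np.cos(a)]]);t=wc-R@lc;return a,t,R
for n in C:
    W=np.array([onz(P[n],z2f(n,*c),.012)[:2] for c in C[n]]);a,t,R=fit(L,W)
    print(n,a,t,"res",((W-(L@R.T+t))*1000).round(1).tolist()); al.append(W)
a,t,R=fit(L,sum(al)/2);print("avg",a,t)
loc=lambda X:np.r_[R.T@(X[:2]-t),X[2]]*1000
X=tri((180,133),(552,122));print("handle top",X,loc(X))
X=tri((456,225),(325,245));print("tip",X,loc(X))
X=tri((466,345),(247,155));print("wall +x end top",X,loc(X))
for n,u in (("scene",(180,136)),("side",(552,122))): print(n,"handle",loc(onz(P[n],z2f(n,*u),.073)))
for n,u in (("scene",(466,343)),("side",(247,155))): print(n,"wall",loc(onz(P[n],z2f(n,*u),.048)))
for n,u in (("scene",(312,186)),("side",(461,208))): print(n,"hub",loc(onz(P[n],z2f(n,*u),.043)))
for n,u in (("scene",(456,222)),("side",(327,243))): print(n,"tip",loc(onz(P[n],z2f(n,*u),.040)))
E
```

```text
scene -0.20823191659263537 [ 0.5894 -0.0021] res [[2.0, -0.9], [1.3, 0.9], [-2.2, -1.1], [-1.0, 1.1]]
side -0.21665223133495645 [ 0.5844 -0.0023] res [[2.3, -1.2], [-0.2, 1.7], [-0.5, 0.8], [-1.6, -1.4]]
avg -0.2124571211059637 [ 0.5869 -0.0022]
handle top [ 0.4923 -0.0479  0.076 ] [-82.8488 -64.5964  76.0074]
tip [0.599  0.0564 0.0363] [-0.5942 59.8247 36.3039]
wall +x end top [0.67   0.0044 0.0459] [79.8298 23.9868 45.9479]
scene handle [-82.9015 -64.0536  73.    ]
side handle [-81.4163 -68.9177  73.    ]
scene wall [81.4576 24.7112 48.    ]
side wall [77.344  24.5942 48.    ]
scene hub [-49.4831  -2.2612  43.    ]
side hub [-56.6033  -2.9005  43.    ]
scene tip [ 0.7812 59.3114 40.    ]
side tip [-3.2823 60.8409 40.    ]
```

Call:
jog_arm --commands '[{"tx": -0.6,"ty": 0.45,"wz": -0.8,"jaw": 0},{"tx": -1.5,"ty": 1.1,"wz": -1.6,"jaw": 0},{"tx": -2.5,"ty": 1.9,"wz": -2.4,"jaw": 0},{"tx": -3.5,"ty": 2.65,"wz": -3.3,"jaw": 0},{"tx": -4.5,"ty": 3.4,"wz": -4.2,"jaw": 0},{"tx": -5.5,"ty": 4.15,"wz": -5.1,"jaw": 0},{"tx": -6.5,"ty": 4.9,"wz": -6,"jaw": 0},{"tx": -7.5,"ty": 5.65,"wz": -6.9,"jaw": 0},{"tx": -8.5,"ty": 6.4,"wz": -7.8,"jaw": 0},{"tx": -9.5,"ty": 7.1,"wz": -8.7,"jaw": 0},{"tx": -10.4,"ty": 7.75,"wz": -9.5,"jaw": 0},{"tx": -11.1,"ty": 8.3,"wz": -10.05,"jaw": 0}]'

```text
invalid input at $.commands[0]: expected keys tx, ty, tz, wx, wy, wz, jaw
```

Call:
jog_arm --commands '[{"tz": 0},{"tz": 0.5},{"tz": 1.0},{"tz": 1.0}]'

```text
invalid input at $.commands[0]: expected keys tx, ty, tz, wx, wy, wz, jaw
```

```bash
python3 - <<'E'
from h import *
o=arm.get_obs();print(o)
f=optics.grab_frame("wrist");cv2.imwrite("pics/wrist1.png",f);print(optics.camera_params("wrist")["world_from_camera"])
E
```

```text
{'time': 0.15, 'qpos': array([-0.9323,  0.0407,  0.0841, -0.0003, -1.6155, -0.3337]), 'joint_vel': array([-0.0015, -0.0037,  0.003 ,  0.0018,  0.0001,  0.    ]), 'joint_efforts': array([ -0.0017, -36.8618,  34.7692,   6.9362,  -0.0044,  -0.    ]), 'ee_pos': array([ 0.1801, -0.5721,  0.2495]), 'eef_rot': array([ 3.1402, -0.0001, -2.8368]), 'ft_force': array([-0.3851, -0.3194,  0.068 ]), 'torque': array([-0.019 , -0.0149, -0.046 ]), 'finger_gap': 0.0851049880609144}
[[-0.2997  0.9092  0.2891  0.1058]
 [ 0.954   0.2853  0.0919 -0.5956]
 [ 0.0011  0.3033 -0.9529  0.3725]
 [ 0.      0.      0.      1.    ]]
```

View pics/wrist1.png

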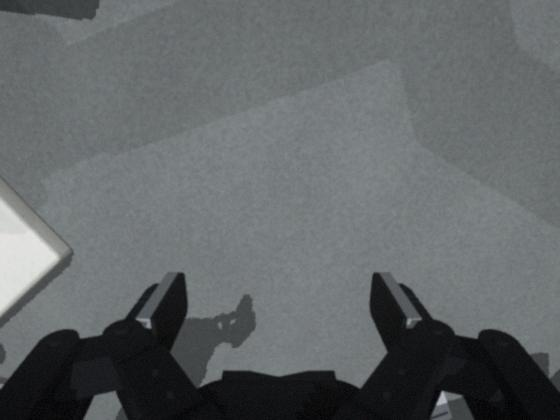

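Call:
jog_arm --commands '[{"tx": -0.6,"ty": 0.45,"tz": 0,"wx": 0,"wy": 0,"wz": -0.8,"jaw": 0},{"tx": -1.5,"ty": 1.1,"tz": 0,"wx": 0,"wy": 0,"wz": -1.6,"jaw": 0},{"tx": -2.5,"ty": 1.9,"tz": 0,"wx": 0,"wy": 0,"wz": -2.4,"jaw": 0},{"tx": -3.5,"ty": 2.65,"tz": 0,"wx": 0,"wy": 0,"wz": -3.3,"jaw": 0},{"tx": -4.5,"ty": 3.4,"tz": 0,"wx": 0,"wy": 0,"wz": -4.2,"jaw": 0},{"tx": -5.5,"ty": 4.15,"tz": 0,"wx": 0,"wy": 0,"wz": -5.1,"jaw": 0},{"tx": -6.5,"ty": 4.9,"tz": 0,"wx": 0,"wy": 0,"wz": -6,"jaw": 0},{"tx": -7.5,"ty": 5.65,"tz": 0,"wx": 0,"wy": 0,"wz": -6.9,"jaw": 0},{"tx": -8.5,"ty": 6.4,"tz": 0,"wx": 0,"wy": 0,"wz": -7.8,"jaw": 0},{"tx": -9.5,"ty": 7.1,"tz": 0,"wx": 0,"wy": 0,"wz": -8.7,"jaw": 0},{"tx": -10.4,"ty": 7.75,"tz": 0,"wx": 0,"wy": 0,"wz": -9.5,"jaw": 0},{"tx": -11.1,"ty": 8.3,"tz": 0,"wx": 0,"wy": 0,"wz": -10.05,"jaw": 0}]'

```text
time: 1.7
ee_pos: [0.5858, -0.0078, 0.2497]
eef_rot: [3.141, -0.0, -1.781]
ft_force: [0.5, -0.3, 0.4]
finger_gap: 0.0003
```

Call:
jog_arm --commands '[{"tx": 0,"ty": 0,"tz": 0,"wx": 0,"wy": 0,"wz": 0,"jaw": 0},{"tx": 0,"ty": 0,"tz": 0.5,"wx": 0,"wy": 0,"wz": 0,"jaw": 0},{"tx": 0,"ty": 0,"tz": 1,"wx": 0,"wy": 0,"wz": 0,"jaw": 0},{"tx": 0,"ty": 0,"tz": 1,"wx": 0,"wy": 0,"wz": 0,"jaw": 0}]'

```text
time: 2.2
ee_pos: [0.5837, -0.0105, 0.1982]
eef_rot: [3.138, -0.001, -1.785]
ft_force: [0.2, 0.3, -0.4]
finger_gap: 0.0004
```

```bash
python3 - <<'E'
from h import *
o=arm.get_obs();print(o)
f=optics.grab_frame("wrist");cv2.imwrite("pics/wrist1.png",f);print(repr(optics.camera_params("wrist")["world_from_camera"]))
E
```

```text
{'time': 2.2, 'qpos': array([ 0.3248,  0.0011, -0.0491, -0.0008, -1.5247, -0.5391]), 'joint_vel': array([-0.0007, -0.0151,  0.0578,  0.0246, -0.019 , -0.0003]), 'joint_efforts': array([  0.0816, -34.4673,  33.99  ,   6.7406,   0.2466,  -0.0002]), 'ee_pos': array([ 0.5837, -0.0105,  0.1982]), 'eef_rot': array([ 3.1377, -0.0014, -1.7852]), 'ft_force': array([ 0.194 ,  0.3103, -0.444 ]), 'torque': array([-0.0159,  0.0663,  0.0277]), 'finger_gap': 0.000440427815654458}
array([[-0.977 ,  0.2034,  0.0634,  0.5679],
       [ 0.2131,  0.9311,  0.296 , -0.0864],
       [ 0.0012,  0.3027, -0.9531,  0.3231],
       [ 0.    ,  0.    ,  0.    ,  1.    ]])
```

View pics/wrist1.png

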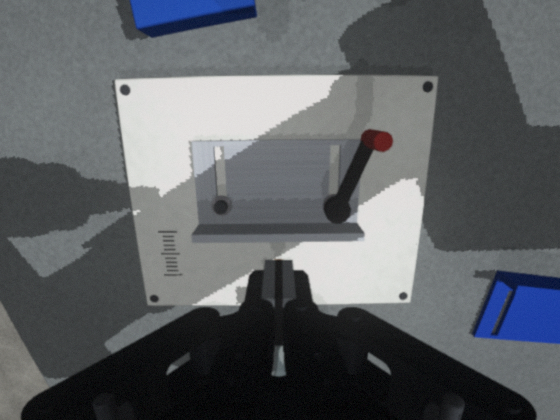

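```bash
python3 - <<'E'
from h import *
p=optics.camera_params("wrist")
L=np.array([[.15,-.12],[-.15,-.12],[-.15,.12],[.15,.12]])
W=np.array([onz(p,c,.012)[:2] for c in [(115.5,79),(438,75),(410.5,302.5),(148,306)]])
lc=L.mean(0);wc=W.mean(0);H=(L-lc).T@(W-wc);a=np.arctan2(H[0,1]-H[1,0],H[0,0]+H[1,1])
R=np.array([[np.cos(a),-np.sin(a)],[np.sin(a),np.cos(a)]]);t=wc-R@lc
print(a,t,((W-(L@R.T+t))*1000).round(1).tolist())
loc=lambda X:np.r_[R.T@(X[:2]-t),X[2]]*1000
for n,u,z in (("handle",(384,140),.075),("handlebase",(370,140),.045),("hub",(338,210),.043),("bolt",(221,205),.03),("wall top inner +x",(192,233),.048),("wall top inner -x",(361,232),.048),("outer",(364,239),.048)):
  print(n,onz(p,u,z),loc(onz(p,u,z)))
print(loc(arm.get_obs()['ee_pos']))
E
```

```text
-0.20269470121491262 [ 0.5862 -0.0023] [[-1.4, -0.2], [0.8, -0.5], [0.3, -0.1], [0.2, 0.7]]
handle [ 0.4925 -0.0505  0.075 ] [-82.043 -66.079  75.   ]
handlebase [ 0.4953 -0.0486  0.045 ] [-79.6867 -63.6909  45.    ]
hub [0.5321 0.0081 0.043 ] [-55.0895  -0.6773  43.    ]
bolt [ 0.6388 -0.0163  0.03  ] [54.3219 -3.0867 30.    ]
wall top inner +x [ 0.6679 -0.0004  0.048 ] [79.6487 18.3286 48.    ]
wall top inner -x [0.5152 0.032  0.048 ] [-76.4379  19.2846  48.    ]
outer [0.5134 0.0395 0.048 ] [-79.7353  26.2909  48.    ]
[  0.003   -8.4577 200.2264]
```

Call:
jog_arm --commands '[{"tx": 0,"ty": 0,"tz": 0.6,"wx": 0,"wy": 0,"wz": 0,"jaw": 0},{"tx": 0,"ty": 0,"tz": 1.2,"wx": 0,"wy": 0,"wz": 0,"jaw": 0},{"tx": 0,"ty": 0,"tz": 1.8,"wx": 0,"wy": 0,"wz": 0,"jaw": 0},{"tx": 0,"ty": 0,"tz": 2.3,"wx": 0,"wy": 0,"wz": 0,"jaw": 0},{"tx": 0,"ty": 0,"tz": 2.7,"wx": 0,"wy": 0,"wz": 0,"jaw": 0},{"tx": 0,"ty": 0,"tz": 2.95,"wx": 0,"wy": 0,"wz": 0,"jaw": 0},{"tx": 0,"ty": 0,"tz": 3.1,"wx": 0,"wy": 0,"wz": 0,"jaw": 0},{"tx": 0,"ty": 0,"tz": 3.1,"wx": 0,"wy": 0,"wz": 0,"jaw": 0}]'

```text
time: 3.25
ee_pos: [0.585, -0.0099, 0.0454]
eef_rot: [3.142, -0.0, -1.784]
ft_force: [-0.5, -0.7, 0.5]
finger_gap: 0.0003
```

```bash
python3 - <<'E'
from h import *
for i in range(3):
    o=arm.get_obs();print(o['ee_pos'],o['ft_force']);f=optics.grab_frame("scene")
cv2.imwrite("pics/scene2.png",cv2.resize(f[185:345,195:385],None,fx=4,fy=4,interpolation=cv2.INTER_CUBIC)[:600])
E
```

```text
[ 0.585  -0.0099  0.0454] [-0.5315 -0.6871  0.5112]
[ 0.5853 -0.0099  0.0458] [-0.194  -0.6607 -0.0631]
[ 0.5854 -0.0098  0.0461] [ 0.603 -0.548  0.421]
```

View pics/scene2.png

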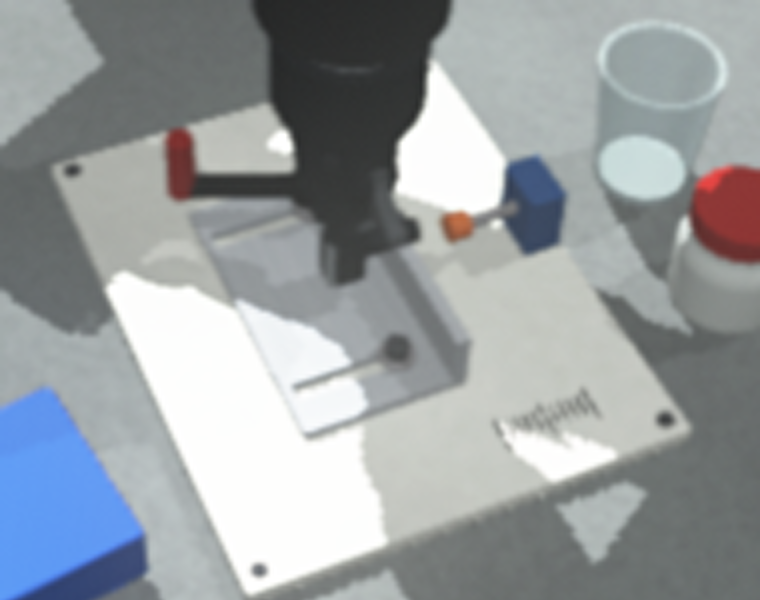

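Call:
jog_arm --commands '[{"tx": -0.04,"ty": 0,"tz": 0.02,"wx": 0,"wy": 0,"wz": 0,"jaw": 0},{"tx": -0.08,"ty": 0,"tz": 0.04,"wx": 0,"wy": 0,"wz": 0,"jaw": 0},{"tx": -0.12,"ty": 0,"tz": 0.06,"wx": 0,"wy": 0,"wz": 0,"jaw": 0},{"tx": -0.16,"ty": 0,"tz": 0.06,"wx": 0,"wy": 0,"wz": 0,"jaw": 0},{"tx": -0.2,"ty": 0,"tz": 0.06,"wx": 0,"wy": 0,"wz": 0,"jaw": 0},{"tx": -0.2,"ty": 0,"tz": 0.06,"wx": 0,"wy": 0,"wz": 0,"jaw": 0}]'

```text
time: 4.15
ee_pos: [0.5871, 0.0, 0.0423]
eef_rot: [3.142, 0.0, -1.784]
ft_force: [-0.2, 1.3, 0.6]
finger_gap: -0.0003
```

Call:
jog_arm --commands '[{"tx": -0.03,"ty": 0,"tz": 0,"wx": 0,"wy": 0,"wz": 0,"jaw": 0},{"tx": -0.06,"ty": 0,"tz": 0,"wx": 0,"wy": 0,"wz": 0,"jaw": 0},{"tx": -0.08,"ty": 0,"tz": 0,"wx": 0,"wy": 0,"wz": 0,"jaw": 0},{"tx": -0.1,"ty": 0,"tz": 0,"wx": 0,"wy": 0,"wz": 0,"jaw": 0}]'

```text
time: 4.65
ee_pos: [0.5881, 0.0049, 0.0423]
eef_rot: [3.141, 0.0, -1.784]
ft_force: [-0.2, -0.1, -0.4]
finger_gap: 0.0002
```

Call:
jog_arm --commands '[{"tx": -0.03,"ty": 0,"tz": 0,"wx": 0,"wy": 0,"wz": 0,"jaw": 0},{"tx": -0.06,"ty": 0,"tz": 0,"wx": 0,"wy": 0,"wz": 0,"jaw": 0},{"tx": -0.08,"ty": 0,"tz": 0,"wx": 0,"wy": 0,"wz": 0,"jaw": 0},{"tx": -0.1,"ty": 0,"tz": 0,"wx": 0,"wy": 0,"wz": 0,"jaw": 0}]'

```text
time: 5.15
ee_pos: [0.5891, 0.0095, 0.0423]
eef_rot: [3.141, -0.0, -1.785]
ft_force: [0.1, -2.5, 0.2]
finger_gap: -0.0001
```

Call:
jog_arm --commands '[{"tx": -0.03,"ty": 0,"tz": 0,"wx": 0,"wy": 0,"wz": 0,"jaw": 0},{"tx": -0.06,"ty": 0,"tz": 0,"wx": 0,"wy": 0,"wz": 0,"jaw": 0},{"tx": -0.09,"ty": 0,"tz": 0,"wx": 0,"wy": 0,"wz": 0,"jaw": 0},{"tx": -0.12,"ty": 0,"tz": 0,"wx": 0,"wy": 0,"wz": 0,"jaw": 0},{"tx": -0.15,"ty": 0,"tz": 0,"wx": 0,"wy": 0,"wz": 0,"jaw": 0},{"tx": -0.17,"ty": 0,"tz": 0,"wx": 0,"wy": 0,"wz": 0,"jaw": 0}]'

```text
time: 5.9
ee_pos: [0.591, 0.0181, 0.0423]
eef_rot: [3.141, 0.0, -1.784]
ft_force: [-0.8, -3.2, 0.4]
finger_gap: -0.0001
```

Call:
jog_arm --commands '[{"tx": -0.03,"ty": 0,"tz": 0,"wx": 0,"wy": 0,"wz": 0,"jaw": 0},{"tx": -0.06,"ty": 0,"tz": 0,"wx": 0,"wy": 0,"wz": 0,"jaw": 0},{"tx": -0.09,"ty": 0,"tz": 0,"wx": 0,"wy": 0,"wz": 0,"jaw": 0},{"tx": -0.11,"ty": 0,"tz": 0,"wx": 0,"wy": 0,"wz": 0,"jaw": 0}]'

```text
time: 6.4
ee_pos: [0.5922, 0.0235, 0.0423]
eef_rot: [3.141, 0.0, -1.784]
ft_force: [-0.3, -3.1, 0.9]
finger_gap: 0.0001
```

```bash
python3 - <<'E'
from h import *
for i in range(2):
    o=arm.get_obs();print(o['ee_pos'],o['ft_force']);f=optics.grab_frame(["scene","side"][i])
    x0,y0=[(195,185),(175,165)][i]
    cv2.imwrite(f"pics/s3_{i}.png",cv2.resize(f[y0:y0+150,x0:x0+190],None,fx=4,fy=4,interpolation=cv2.INTER_CUBIC)[:600])
E
```

```text
[0.5922 0.0235 0.0423] [-0.3244 -3.0947  0.9294]
[0.5922 0.0236 0.0423] [-0.8961 -2.7193  0.7082]
```

View pics/s3_0.png

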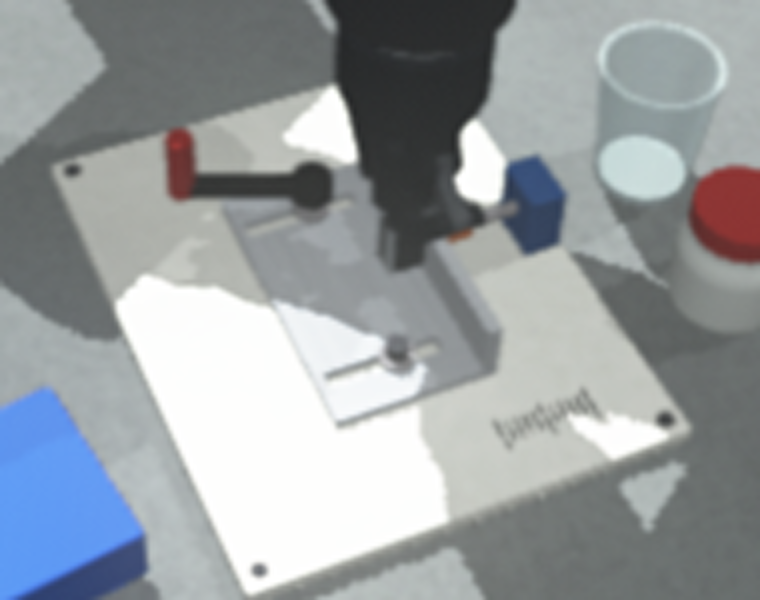

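View pics/s3_1.png

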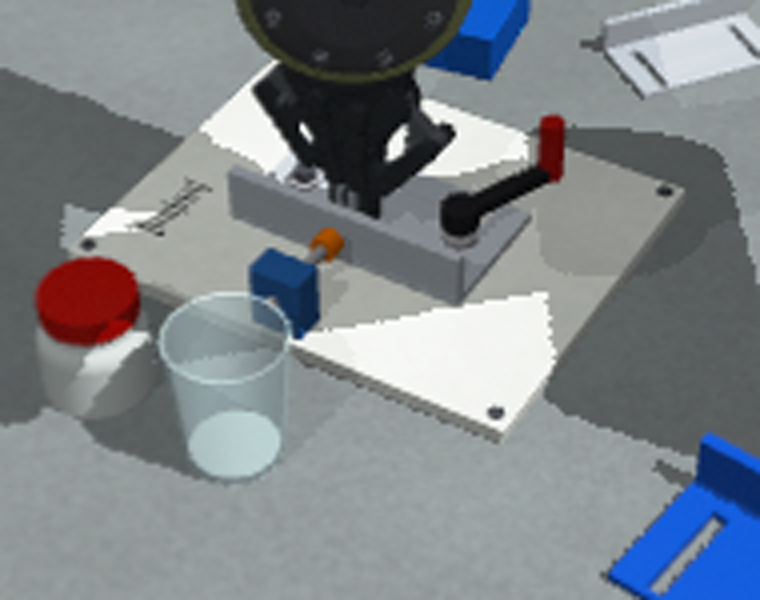

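Call:
jog_arm --commands '[{"tx": -0.02,"ty": 0,"tz": 0,"wx": 0,"wy": 0,"wz": 0,"jaw": 0},{"tx": -0.04,"ty": 0,"tz": 0,"wx": 0,"wy": 0,"wz": 0,"jaw": 0},{"tx": -0.06,"ty": 0,"tz": 0,"wx": 0,"wy": 0,"wz": 0,"jaw": 0}]'

```text
time: 6.88
ee_pos: [0.5928, 0.0263, 0.0423]
eef_rot: [3.141, 0.0, -1.784]
ft_force: [0.7, -3.4, 0.3]
finger_gap: 0.0001
```

Call:
jog_arm --commands '[{"tx": -0.02,"ty": 0,"tz": 0,"wx": 0,"wy": 0,"wz": 0,"jaw": 0},{"tx": -0.03,"ty": 0,"tz": 0,"wx": 0,"wy": 0,"wz": 0,"jaw": 0},{"tx": -0.03,"ty": 0,"tz": 0,"wx": 0,"wy": 0,"wz": 0,"jaw": 0}]'

```text
time: 7.25
ee_pos: [0.5931, 0.0279, 0.0423]
eef_rot: [3.142, 0.0, -1.784]
ft_force: [-1.1, -2.8, 0.1]
finger_gap: -0.0001
```

Call:
jog_arm --commands '[{"tx": -0.01,"ty": 0,"tz": 0,"wx": 0,"wy": 0,"wz": 0,"jaw": 0},{"tx": -0.02,"ty": 0,"tz": 0,"wx": 0,"wy": 0,"wz": 0,"jaw": 0},{"tx": -0.02,"ty": 0,"tz": 0,"wx": 0,"wy": 0,"wz": 0,"jaw": 0}]'

```text
time: 7.62
ee_pos: [0.5933, 0.0287, 0.0423]
eef_rot: [3.142, 0.0, -1.784]
ft_force: [0.4, -2.7, 0.6]
finger_gap: 0.0
```

Call:
jog_arm --commands '[{"tx": -0.01,"ty": 0,"tz": 0,"wx": 0,"wy": 0,"wz": 0,"jaw": 0},{"tx": -0.02,"ty": 0,"tz": 0,"wx": 0,"wy": 0,"wz": 0,"jaw": 0},{"tx": -0.02,"ty": 0,"tz": 0,"wx": 0,"wy": 0,"wz": 0,"jaw": 0}]'

```text
time: 8.0
ee_pos: [0.5935, 0.0298, 0.0423]
eef_rot: [3.141, 0.0, -1.784]
ft_force: [0.6, -2.3, 0.1]
finger_gap: 0.0001
```

Call:
jog_arm --commands '[{"tx": -0.01,"ty": 0,"tz": 0,"wx": 0,"wy": 0,"wz": 0,"jaw": 0},{"tx": -0.02,"ty": 0,"tz": 0,"wx": 0,"wy": 0,"wz": 0,"jaw": 0},{"tx": -0.02,"ty": 0,"tz": 0,"wx": 0,"wy": 0,"wz": 0,"jaw": 0}]'

```text
time: 8.38
ee_pos: [0.5937, 0.0308, 0.0423]
eef_rot: [3.142, 0.0, -1.784]
ft_force: [-0.9, -2.4, 0.9]
finger_gap: -0.0001
```

Call:
jog_arm --commands '[{"tx": -0.01,"ty": 0,"tz": 0,"wx": 0,"wy": 0,"wz": 0,"jaw": 0},{"tx": -0.02,"ty": 0,"tz": 0,"wx": 0,"wy": 0,"wz": 0,"jaw": 0},{"tx": -0.02,"ty": 0,"tz": 0,"wx": 0,"wy": 0,"wz": 0,"jaw": 0}]'

```text
time: 8.75
ee_pos: [0.594, 0.0317, 0.0423]
eef_rot: [3.142, 0.0, -1.784]
ft_force: [0.4, -2.0, 0.8]
finger_gap: 0.0002
```

Call:
jog_arm --commands '[{"tx": -0.01,"ty": 0,"tz": 0,"wx": 0,"wy": 0,"wz": 0,"jaw": 0},{"tx": -0.02,"ty": 0,"tz": 0,"wx": 0,"wy": 0,"wz": 0,"jaw": 0},{"tx": -0.02,"ty": 0,"tz": 0,"wx": 0,"wy": 0,"wz": 0,"jaw": 0}]'

```text
time: 9.12
ee_pos: [0.5941, 0.0324, 0.0423]
eef_rot: [3.141, -0.0, -1.784]
ft_force: [-1.0, -3.9, 1.0]
finger_gap: -0.0
```

```bash
python3 - <<'E'
from h import *
for i in range(2):
    o=arm.get_obs();print(o['ee_pos'],o['ft_force']);f=optics.grab_frame(["scene","side"][i])
    x0,y0=[(270,210),(225,205)][i]
    cv2.imwrite(f"pics/s4_{i}.png",cv2.resize(f[y0:y0+60,x0:x0+80],None,fx=8,fy=8,interpolation=cv2.INTER_CUBIC)[:600])
E
```

```text
[0.5941 0.0324 0.0423] [-0.9717 -3.9152  0.968 ]
[0.5941 0.0324 0.0423] [-0.7061 -5.0244  0.4304]
```

View pics/s4_1.png

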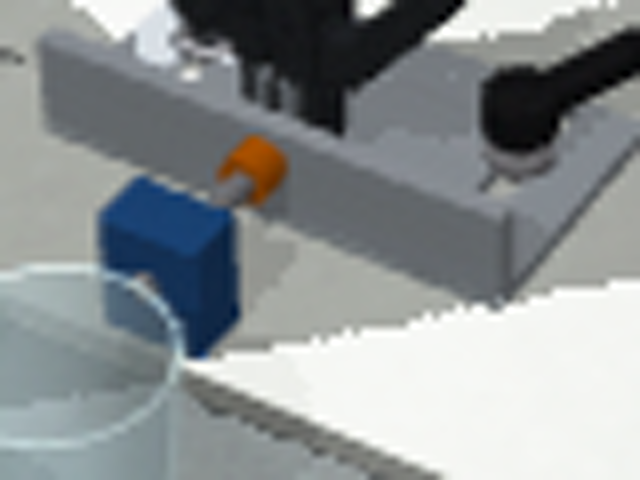

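View pics/s4_0.png

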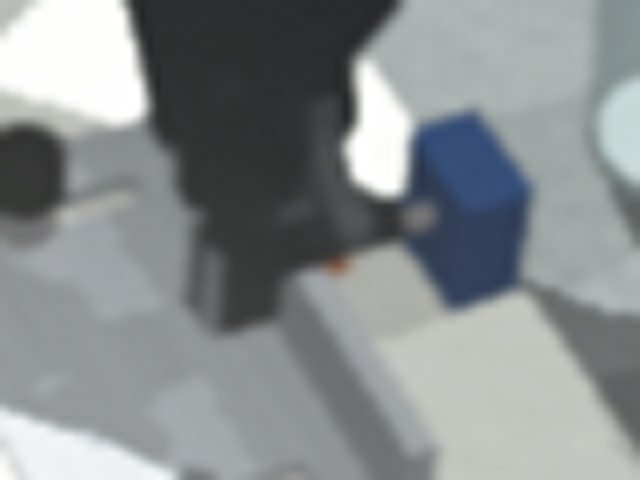

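Call:
jog_arm --commands '[{"tx": -0.01,"ty": 0,"tz": 0,"wx": 0,"wy": 0,"wz": 0,"jaw": 0},{"tx": -0.02,"ty": 0,"tz": 0,"wx": 0,"wy": 0,"wz": 0,"jaw": 0},{"tx": -0.02,"ty": 0,"tz": 0,"wx": 0,"wy": 0,"wz": 0,"jaw": 0}]'

```text
time: 9.6
ee_pos: [0.5942, 0.0331, 0.0423]
eef_rot: [3.141, -0.001, -1.785]
ft_force: [-1.1, -5.2, -0.1]
finger_gap: -0.0001
```

Call:
jog_arm --commands '[{"tx": -0.01,"ty": 0,"tz": 0,"wx": 0,"wy": 0,"wz": 0,"jaw": 0},{"tx": -0.01,"ty": 0,"tz": 0,"wx": 0,"wy": 0,"wz": 0,"jaw": 0},{"tx": -0.01,"ty": 0,"tz": 0,"wx": 0,"wy": 0,"wz": 0,"jaw": 0}]'

```text
time: 9.98
ee_pos: [0.5943, 0.0334, 0.0423]
eef_rot: [3.141, -0.001, -1.785]
ft_force: [-1.5, -6.1, 1.2]
finger_gap: 0.0001
```

```bash
python3 - <<'E'
from h import *
for i in range(3):
    o=arm.get_obs();print(o['ee_pos'],o['ft_force']);f=optics.grab_frame("wrist")
E
```

```text
[0.5943 0.0334 0.0423] [-1.4697 -6.1191  1.1822]
[0.5943 0.0334 0.0423] [-1.4922 -6.302   1.7128]
[0.5943 0.0334 0.0423] [-1.4262 -6.2853  0.573 ]
```

Call:
jog_arm --commands '[{"tx": -0.01,"ty": 0,"tz": 0,"wx": 0,"wy": 0,"wz": 0,"jaw": 0},{"tx": -0.01,"ty": 0,"tz": 0,"wx": 0,"wy": 0,"wz": 0,"jaw": 0},{"tx": -0.005,"ty": 0,"tz": 0,"wx": 0,"wy": 0,"wz": 0,"jaw": 0},{"tx": 0,"ty": 0,"tz": 0,"wx": 0,"wy": 0,"wz": 0,"jaw": 0},{"tx": 0.005,"ty": 0,"tz": 0,"wx": 0,"wy": 0,"wz": 0,"jaw": 0},{"tx": 0.01,"ty": 0,"tz": 0,"wx": 0,"wy": 0,"wz": 0,"jaw": 0},{"tx": 0.015,"ty": 0,"tz": 0,"wx": 0,"wy": 0,"wz": 0,"jaw": 0},{"tx": 0.02,"ty": 0,"tz": 0,"wx": 0,"wy": 0,"wz": 0,"jaw": 0},{"tx": 0.025,"ty": 0,"tz": 0,"wx": 0,"wy": 0,"wz": 0,"jaw": 0},{"tx": 0.03,"ty": 0,"tz": 0,"wx": 0,"wy": 0,"wz": 0,"jaw": 0}]'

```text
time: 11.38
ee_pos: [0.5943, 0.0331, 0.0423]
eef_rot: [-3.141, 0.001, -1.784]
ft_force: [0.1, 0.1, 0.1]
finger_gap: 0.0002
```

Call:
jog_arm --commands '[{"tx": 0.006,"ty": 0,"tz": 0,"wx": 0,"wy": 0,"wz": 0,"jaw": 0},{"tx": 0.012,"ty": 0,"tz": 0,"wx": 0,"wy": 0,"wz": 0,"jaw": 0},{"tx": 0.018,"ty": 0,"tz": 0,"wx": 0,"wy": 0,"wz": 0,"jaw": 0},{"tx": 0.024,"ty": 0,"tz": 0,"wx": 0,"wy": 0,"wz": 0,"jaw": 0},{"tx": 0.03,"ty": 0,"tz": 0,"wx": 0,"wy": 0,"wz": 0,"jaw": 0},{"tx": 0.05,"ty": 0,"tz": 0,"wx": 0,"wy": 0,"wz": 0,"jaw": 0},{"tx": 0.08,"ty": 0,"tz": 0,"wx": 0,"wy": 0,"wz": 0,"jaw": 0},{"tx": 0.14,"ty": 0,"tz": 0,"wx": 0,"wy": 0,"wz": 0,"jaw": 0},{"tx": 0.2,"ty": 0,"tz": 0,"wx": 0,"wy": 0,"wz": 0,"jaw": 0},{"tx": 0.2,"ty": 0,"tz": 0,"wx": 0,"wy": 0,"wz": 0,"jaw": 0}]'

```text
time: 12.62
ee_pos: [0.592, 0.0226, 0.0423]
eef_rot: [3.142, 0.0, -1.785]
ft_force: [-0.2, 0.4, 0.0]
finger_gap: -0.0004
```

Call:
jog_arm --commands '[{"tx": 0,"ty": 0,"tz": -0.5,"wx": 0,"wy": 0,"wz": 0,"jaw": 0},{"tx": 0,"ty": 0,"tz": -1.2,"wx": 0,"wy": 0,"wz": 0,"jaw": 0},{"tx": 0,"ty": 0,"tz": -2,"wx": 0,"wy": 0,"wz": 0,"jaw": 0},{"tx": 0,"ty": 0,"tz": -2,"wx": 0,"wy": 0,"wz": 0,"jaw": 0}]'

```text
time: 13.12
ee_pos: [0.5939, 0.0231, 0.1468]
eef_rot: [-3.135, 0.003, -1.784]
ft_force: [0.6, -0.1, -0.4]
finger_gap: 0.0001
```

```bash
cat >> h.py <<'E'
from scipy.spatial.transform import Rotation as Ro
A0=-0.206;T0=np.array([.5862,-.0023])
RP=np.array([[np.cos(A0),-np.sin(A0)],[np.sin(A0),np.cos(A0)]])
def w(x,y): return T0+RP@(np.array([x,y])/1000)
def loc(X): return RP.T@(np.asarray(X)[:2]-T0)*1000
E
python3 - <<'E'
from h import *
for i in range(2):
    o=arm.get_obs();print(o['ee_pos'],o['eef_rot'],o['ft_force']);f=optics.grab_frame(["scene","side"][i])
    x0,y0=[(270,210),(225,205)][i]
    cv2.imwrite(f"pics/s5_{i}.png",cv2.resize(f[y0:y0+60,x0:x0+80],None,fx=8,fy=8,interpolation=cv2.INTER_CUBIC)[:600])
f=optics.grab_frame("wrist");cv2.imwrite("pics/w5.png",f)
E
```

```text
[0.5939 0.0231 0.1468] [-3.1349  0.0028 -1.7841] [ 0.5761 -0.0801 -0.3891]
[0.5928 0.0231 0.1442] [-3.1386  0.0019 -1.7843] [-0.8188 -0.6541 -1.7427]
```

View pics/s5_1.png

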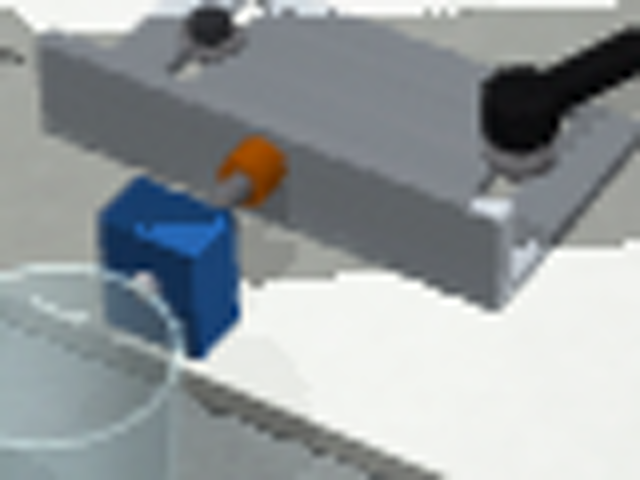

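View pics/w5.png

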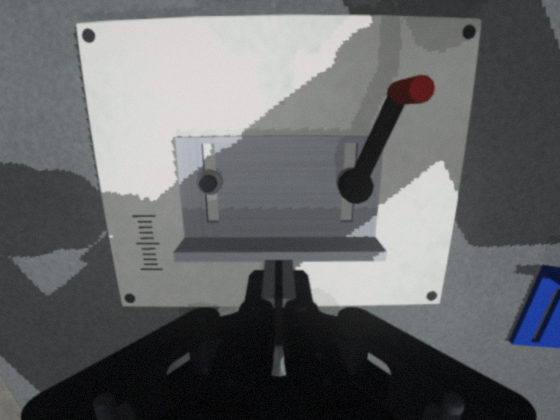

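```bash
cat >> h.py <<'E'
def push(th,d): 
    s,c=np.sin(th),np.cos(th);return w(-55-70*s+d*c,-70*c-d*s), A0-np.pi/2+(np.pi/2-th)   # pos, yaw
def cmd(pos,z,yaw,o=None):
    o=o or arm.get_obs()
    R=Ro.from_euler('xyz',o['eef_rot']);R2=Ro.from_euler('xyz',[np.pi,0,yaw])
    dt=R.inv().apply(np.r_[pos,z]-o['ee_pos'])/.05;dr=np.degrees((R.inv()*R2).as_rotvec())/6
    return dt.round(3),dr.round(2)
E
python3 - <<'E'
from h import *
p=optics.camera_params("wrist")
for u,z in (((423,88),.075),((354,185),.043),((208,183),.03)): print(loc(onz(p,u,z)))
x=loc(onz(p,(423,88),.075));print("theta",np.arctan2(-x[0]-55,-x[1]))
print(push(.39,32), cmd(push(.39,32)[0],.145,push(.39,32)[1]), loc(push(.39,32)[0]))
E
```

```text
[-82.5533 -65.823 ]
[-54.0629  -2.8525]
[52.128  -2.4047]
theta 0.39643491135055403
(array([ 0.5196, -0.0669]), -0.5960000000000001) (array([ 2.062,  1.028, -0.071]), array([  0.01,   0.01, -11.35])) [-52.0161 -76.9097]
```

Call:
jog_arm --commands '[{"tx": 0.3,"ty": 0.15,"tz": 0,"wx": 0,"wy": 0,"wz": -1.3,"jaw": 0},{"tx": 0.6,"ty": 0.3,"tz": 0,"wx": 0,"wy": 0,"wz": -2.7,"jaw": 0},{"tx": 0.9,"ty": 0.45,"tz": 0,"wx": 0,"wy": 0,"wz": -4.1,"jaw": 0},{"tx": 1.2,"ty": 0.6,"tz": 0,"wx": 0,"wy": 0,"wz": -5.5,"jaw": 0},{"tx": 1.5,"ty": 0.75,"tz": 0,"wx": 0,"wy": 0,"wz": -6.9,"jaw": 0},{"tx": 1.7,"ty": 0.85,"tz": 0,"wx": 0,"wy": 0,"wz": -8.3,"jaw": 0},{"tx": 1.9,"ty": 0.95,"tz": 0,"wx": 0,"wy": 0,"wz": -9.7,"jaw": 0},{"tx": 2.06,"ty": 1.03,"tz": 0,"wx": 0,"wy": 0,"wz": -10.7,"jaw": 0},{"tx": 2.06,"ty": 1.03,"tz": 0,"wx": 0,"wy": 0,"wz": -11.35,"jaw": 0},{"tx": 2.06,"ty": 1.03,"tz": 0,"wx": 0,"wy": 0,"wz": -11.35,"jaw": 0}]'

```text
time: 14.52
ee_pos: [0.5193, -0.067, 0.1411]
eef_rot: [3.14, 0.002, -0.597]
ft_force: [-0.6, 0.9, -0.6]
finger_gap: 0.0001
```

Call:
jog_arm --commands '[{"tx": 0,"ty": 0,"tz": 0.4,"wx": 0,"wy": 0,"wz": 0,"jaw": 0},{"tx": 0,"ty": 0,"tz": 0.9,"wx": 0,"wy": 0,"wz": 0,"jaw": 0},{"tx": 0,"ty": 0,"tz": 1.3,"wx": 0,"wy": 0,"wz": 0,"jaw": 0},{"tx": 0,"ty": 0,"tz": 1.5,"wx": 0,"wy": 0,"wz": 0,"jaw": 0},{"tx": 0,"ty": 0,"tz": 1.5,"wx": 0,"wy": 0,"wz": 0,"jaw": 0}]'

```text
time: 15.15
ee_pos: [0.5194, -0.0669, 0.0665]
eef_rot: [3.14, 0.001, -0.596]
ft_force: [1.1, -0.1, 0.5]
finger_gap: -0.0001
```

```bash
python3 - <<'E'
from h import *
o=arm.get_obs();print(o['ee_pos'],o['eef_rot'],loc(o['ee_pos']),o['ft_force'])
f=optics.grab_frame("scene")
cv2.imwrite("pics/s6.png",cv2.resize(f[185:335,195:385],None,fx=4,fy=4,interpolation=cv2.INTER_CUBIC))
for th in (.39,.6,.8,1.0,1.2,1.4,1.5,1.55):
    q=push(th,19 if th>.4 else 20);print(th,*cmd(q[0],.069,q[1],o))
E
```

```text
[ 0.5194 -0.0669  0.0665] [ 3.1403  0.0012 -0.5963] [-52.1217 -76.9325] [ 1.111  -0.0531  0.5253]
0.39 [-0.238 -0.001 -0.049] [ 0.01  0.01 -0.  ]
0.6 [-0.558  0.047 -0.049] [0.01 0.01 2.  ]
0.8 [-0.848  0.035 -0.048] [0.01 0.01 3.91]
1.0 [-1.129 -0.036 -0.048] [0.02 0.01 5.82]
1.2 [-1.39  -0.16  -0.048] [0.02 0.01 7.73]
1.4 [-1.622 -0.334 -0.048] [0.02 0.   9.64]
1.5 [-1.723 -0.438 -0.048] [ 0.02  0.   10.6 ]
1.55 [-1.77  -0.493 -0.048] [ 0.02  0.   11.07]
```

View pics/s6.png

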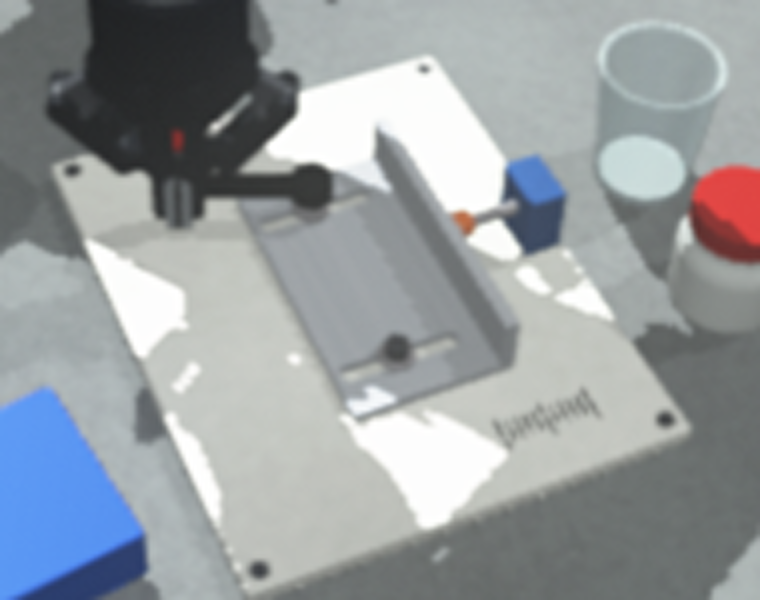

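Call:
jog_arm --commands '[{"tx": -0.12,"ty": 0,"tz": -0.02,"wx": 0,"wy": 0,"wz": 0,"jaw": 0},{"tx": -0.24,"ty": 0,"tz": -0.04,"wx": 0,"wy": 0,"wz": 0,"jaw": 0},{"tx": -0.33,"ty": 0.02,"tz": -0.04,"wx": 0,"wy": 0,"wz": 0.6,"jaw": 0},{"tx": -0.42,"ty": 0.03,"tz": -0.04,"wx": 0,"wy": 0,"wz": 1.1,"jaw": 0},{"tx": -0.5,"ty": 0.04,"tz": -0.04,"wx": 0,"wy": 0,"wz": 1.6,"jaw": 0},{"tx": -0.56,"ty": 0.047,"tz": -0.04,"wx": 0,"wy": 0,"wz": 2.0,"jaw": 0},{"tx": -0.63,"ty": 0.045,"tz": -0.04,"wx": 0,"wy": 0,"wz": 2.5,"jaw": 0},{"tx": -0.7,"ty": 0.042,"tz": -0.04,"wx": 0,"wy": 0,"wz": 3,"jaw": 0},{"tx": -0.78,"ty": 0.038,"tz": -0.04,"wx": 0,"wy": 0,"wz": 3.45,"jaw": 0},{"tx": -0.85,"ty": 0.035,"tz": -0.04,"wx": 0,"wy": 0,"wz": 3.9,"jaw": 0},{"tx": -0.85,"ty": 0.035,"tz": -0.04,"wx": 0,"wy": 0,"wz": 3.9,"jaw": 0}]'

```text
time: 16.58
ee_pos: [0.4839, -0.0444, 0.0701]
eef_rot: [-3.14, -0.001, -1.003]
ft_force: [0.3, -2.3, 0.2]
finger_gap: 0.0001
```

```bash
python3 - <<'E'
from h import *
o=arm.get_obs();print(o['ee_pos'],o['eef_rot'],loc(o['ee_pos']),o['ft_force'])
f=optics.grab_frame("scene")
cv2.imwrite("pics/s7.png",cv2.resize(f[185:335,195:385],None,fx=4,fy=4,interpolation=cv2.INTER_CUBIC))
for th in (.8,.9,1.0,1.1,1.2,1.3,1.4,1.5,1.55,1.6):
    q=push(th,19);print(th,*cmd(q[0],.069,q[1],o))
E
```

```text
[ 0.4839 -0.0444  0.0701] [-3.1403 -0.0007 -1.0034] [-91.5715 -62.1052] [ 0.285 -2.338  0.221]
0.8 [-0.001  0.01   0.022] [-0.01 -0.01  0.02]
0.9 [-0.143  0.041  0.021] [-0.01 -0.01  0.98]
1.0 [-0.287  0.057  0.021] [-0.01 -0.01  1.93]
1.1 [-0.432  0.059  0.021] [-0.01 -0.    2.89]
1.2 [-0.577  0.046  0.021] [-0.01 -0.    3.84]
1.3 [-0.719  0.019  0.021] [-0.01 -0.    4.8 ]
1.4 [-0.858 -0.022  0.021] [-0.01 -0.    5.75]
1.5 [-0.993 -0.077  0.021] [-0.01 -0.    6.71]
1.55 [-1.057 -0.109  0.021] [-0.01 -0.    7.19]
1.6 [-1.121 -0.145  0.021] [-0.01 -0.    7.66]
```

View pics/s7.png

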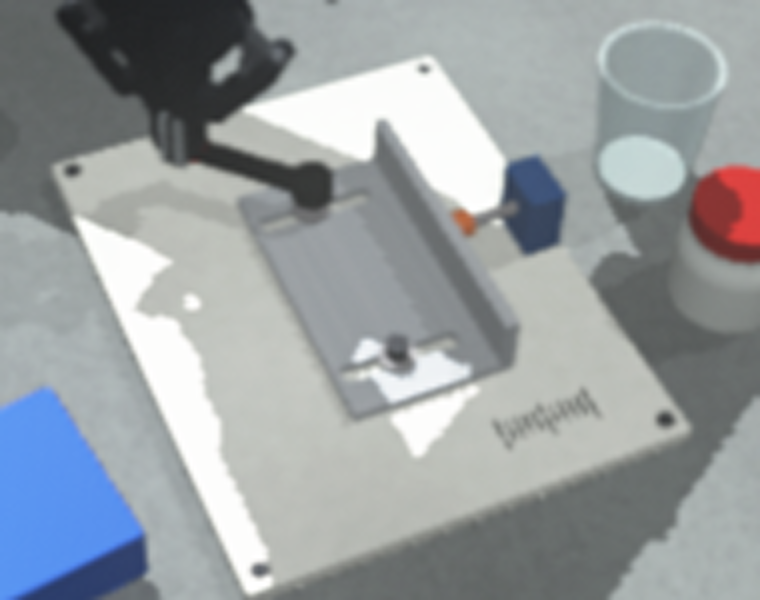

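Call:
jog_arm --commands '[{"tx": -0.07,"ty": 0.02,"tz": 0,"wx": 0,"wy": 0,"wz": 0.5,"jaw": 0},{"tx": -0.14,"ty": 0.04,"tz": 0,"wx": 0,"wy": 0,"wz": 1,"jaw": 0},{"tx": -0.22,"ty": 0.05,"tz": 0,"wx": 0,"wy": 0,"wz": 1.45,"jaw": 0},{"tx": -0.29,"ty": 0.057,"tz": 0,"wx": 0,"wy": 0,"wz": 1.93,"jaw": 0},{"tx": -0.36,"ty": 0.06,"tz": 0,"wx": 0,"wy": 0,"wz": 2.4,"jaw": 0},{"tx": -0.43,"ty": 0.06,"tz": 0,"wx": 0,"wy": 0,"wz": 2.9,"jaw": 0},{"tx": -0.5,"ty": 0.054,"tz": 0,"wx": 0,"wy": 0,"wz": 3.35,"jaw": 0},{"tx": -0.58,"ty": 0.046,"tz": 0,"wx": 0,"wy": 0,"wz": 3.85,"jaw": 0},{"tx": -0.65,"ty": 0.033,"tz": 0,"wx": 0,"wy": 0,"wz": 4.3,"jaw": 0},{"tx": -0.72,"ty": 0.02,"tz": 0,"wx": 0,"wy": 0,"wz": 4.8,"jaw": 0},{"tx": -0.79,"ty": 0,"tz": 0,"wx": 0,"wy": 0,"wz": 5.3,"jaw": 0},{"tx": -0.86,"ty": -0.02,"tz": 0,"wx": 0,"wy": 0,"wz": 5.75,"jaw": 0}]'

```text
time: 18.12
ee_pos: [0.4619, -0.0081, 0.0699]
eef_rot: [-3.14, -0.001, -1.607]
ft_force: [3.2, -3.5, -0.9]
finger_gap: 0.0001
```

```bash
python3 - <<'E'
from h import *
o=arm.get_obs();print(o['ee_pos'],o['eef_rot'],loc(o['ee_pos']),o['ft_force'])
f=optics.grab_frame("scene")
cv2.imwrite("pics/s8.png",cv2.resize(f[185:335,195:385],None,fx=4,fy=4,interpolation=cv2.INTER_CUBIC))
o=arm.get_obs();print(o['ee_pos'],o['ft_force'])
for th in (1.4,1.5,1.55,1.6,1.65):
    q=push(th,19);print(th,*cmd(q[0],.069,q[1],o))
E
```

```text
[ 0.4619 -0.0081  0.0699] [-3.1403 -0.0008 -1.6072] [-120.4939  -31.0552] [ 3.2283 -3.5121 -0.873 ]
[ 0.4618 -0.0077  0.0698] [ 1.1245 -2.2763 -0.2373]
1.4 [-0.003  0.001  0.017] [-0.01 -0.   -0.03]
1.5 [-0.145  0.032  0.017] [-0.01 -0.    0.93]
1.55 [-0.217  0.043  0.017] [-0.01 -0.    1.4 ]
1.6 [-0.289  0.05   0.017] [-0.01 -0.    1.88]
1.65 [-0.361  0.053  0.017] [-0.01 -0.    2.36]
```

View pics/s8.png

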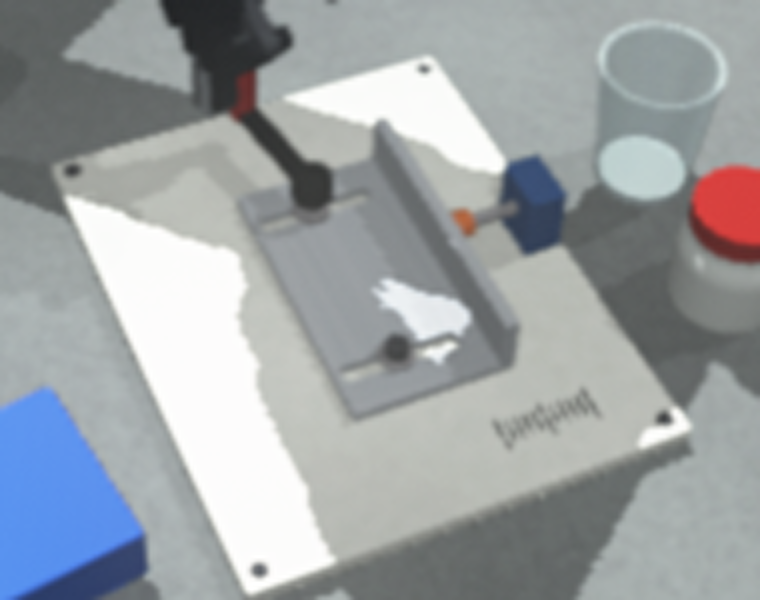

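Call:
jog_arm --commands '[{"tx": -0.05,"ty": 0.01,"tz": 0,"wx": 0,"wy": 0,"wz": 0.3,"jaw": 0},{"tx": -0.1,"ty": 0.02,"tz": 0,"wx": 0,"wy": 0,"wz": 0.6,"jaw": 0},{"tx": -0.15,"ty": 0.03,"tz": 0,"wx": 0,"wy": 0,"wz": 0.95,"jaw": 0},{"tx": -0.19,"ty": 0.04,"tz": 0,"wx": 0,"wy": 0,"wz": 1.2,"jaw": 0},{"tx": -0.22,"ty": 0.04,"tz": 0,"wx": 0,"wy": 0,"wz": 1.4,"jaw": 0},{"tx": -0.22,"ty": 0.04,"tz": 0,"wx": 0,"wy": 0,"wz": 1.4,"jaw": 0}]'

```text
time: 18.92
ee_pos: [0.4597, 0.0035, 0.0693]
eef_rot: [3.141, 0.0, -1.753]
ft_force: [-0.1, -3.1, 2.5]
finger_gap: -0.0001
```

Call:
jog_arm --commands '[{"tx": -0.02,"ty": 0,"tz": 0,"wx": 0,"wy": 0,"wz": 0.2,"jaw": 0},{"tx": -0.04,"ty": 0,"tz": 0,"wx": 0,"wy": 0,"wz": 0.3,"jaw": 0},{"tx": -0.04,"ty": 0,"tz": 0,"wx": 0,"wy": 0,"wz": 0.3,"jaw": 0}]'

```text
time: 19.3
ee_pos: [0.4598, 0.0053, 0.0689]
eef_rot: [3.14, -0.0, -1.784]
ft_force: [-2.7, -3.3, 2.1]
finger_gap: -0.0001
```

Inch on until the solid stop is felt.

Call:
jog_arm --commands '[{"tx": -0.02,"ty": 0,"tz": 0,"wx": 0,"wy": 0,"wz": 0,"jaw": 0},{"tx": -0.03,"ty": 0,"tz": 0,"wx": 0,"wy": 0,"wz": 0,"jaw": 0},{"tx": -0.03,"ty": 0,"tz": 0,"wx": 0,"wy": 0,"wz": 0,"jaw": 0}]'

```text
time: 19.68
ee_pos: [0.4599, 0.0063, 0.0689]
eef_rot: [3.14, -0.001, -1.784]
ft_force: [-2.8, -5.3, 2.9]
finger_gap: 0.0003
```

Call:
jog_arm --commands '[{"tx": -0.02,"ty": 0,"tz": 0,"wx": 0,"wy": 0,"wz": 0,"jaw": 0},{"tx": -0.03,"ty": 0,"tz": 0,"wx": 0,"wy": 0,"wz": 0,"jaw": 0},{"tx": -0.03,"ty": 0,"tz": 0,"wx": 0,"wy": 0,"wz": 0,"jaw": 0}]'

```text
time: 20.05
ee_pos: [0.4599, 0.0065, 0.0689]
eef_rot: [3.14, -0.004, -1.785]
ft_force: [-3.8, -11.5, 3.1]
finger_gap: 0.0
```

Call:
jog_arm --commands '[{"tx": 0.05,"ty": 0,"tz": 0,"wx": 0,"wy": 0,"wz": 0,"jaw": 0},{"tx": 0.2,"ty": 0,"tz": 0,"wx": 0,"wy": 0,"wz": 0,"jaw": 0},{"tx": 0.4,"ty": 0,"tz": 0,"wx": 0,"wy": 0,"wz": 0,"jaw": 0},{"tx": 0.4,"ty": 0,"tz": -0.8,"wx": 0,"wy": 0,"wz": 0,"jaw": 0},{"tx": 0.4,"ty": 0,"tz": -1.8,"wx": 0,"wy": 0,"wz": 0,"jaw": 0},{"tx": 0.8,"ty": -0.5,"tz": -2.6,"wx": 0,"wy": 0,"wz": 0,"jaw": 0},{"tx": 1.2,"ty": -1,"tz": -2.6,"wx": 0,"wy": 0,"wz": 0,"jaw": 0},{"tx": 1.2,"ty": -1,"tz": -2.6,"wx": 0,"wy": 0,"wz": 0,"jaw": 0},{"tx": 1.2,"ty": -1,"tz": -2.6,"wx": 0,"wy": 0,"wz": 0,"jaw": 0}]'

```text
time: 21.18
ee_pos: [0.4967, -0.061, 0.1988]
eef_rot: [3.141, 0.0, -1.785]
ft_force: [1.3, 0.3, -0.5]
finger_gap: -0.0
```

```bash
python3 - <<'E'
from h import *
o=arm.get_obs();print(o['time'],o['ee_pos'],o['ft_force'])
f=optics.grab_frame("scene");cv2.imwrite("pics/s9.png",cv2.resize(f[185:335,195:385],None,fx=4,fy=4,interpolation=cv2.INTER_CUBIC))
f=optics.grab_frame("side");cv2.imwrite("pics/s9s.png",cv2.resize(f[165:315,175:365],None,fx=4,fy=4,interpolation=cv2.INTER_CUBIC))
f=optics.grab_frame("wrist");cv2.imwrite("pics/w9.png",f)
E
```

```text
21.175 [ 0.4967 -0.061   0.1988] [ 1.2821  0.2951 -0.474 ]
```

View pics/s9.png

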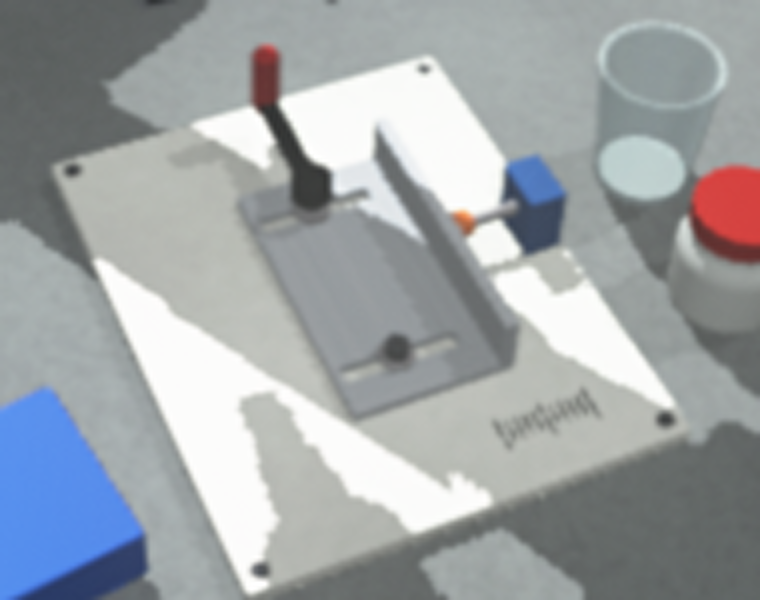

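View pics/s9s.png

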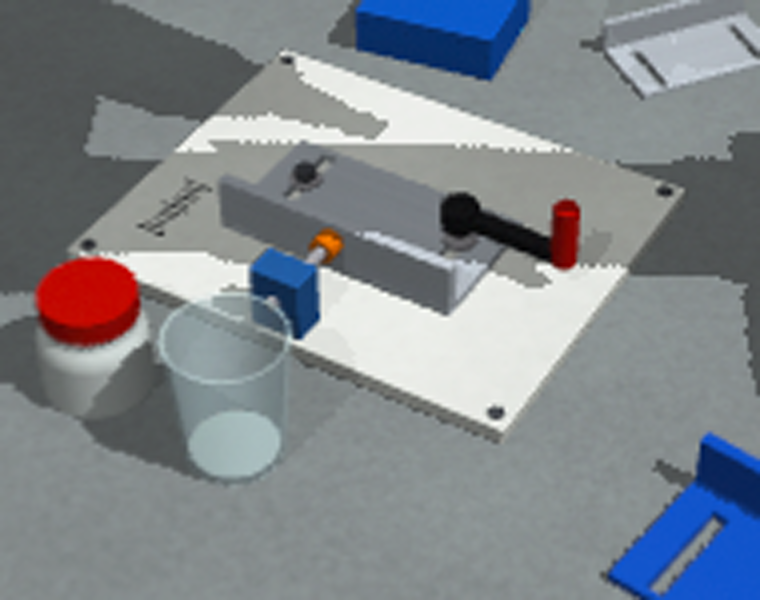

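View pics/w9.png

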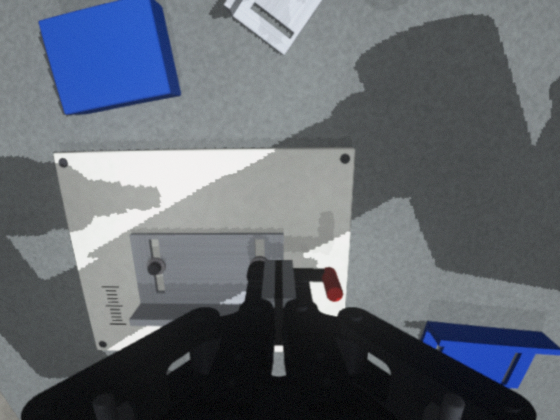

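```bash
python3 - <<'E'
from h import *
X=tri((265,50),(566,206));x=loc(X);print(X,x,"theta",np.arctan2(-x[0]-55,-x[1]))
p=optics.camera_params("wrist");x=loc(onz(p,(334,295),.075) if 0 else onz(p,(330,275),.075));print("wrist",x,np.arctan2(-x[0]-55,-x[1]))
a=cv2.imread("pics/s7.png")[330:430,320:540];b=cv2.imread("pics/s9.png")[330:430,320:540]
g=[cv2.Canny(cv2.cvtColor(i,6),30,80) for i in (a,b)]
print(arm.sign_off())
E
```

```text
[0.4638 0.0251 0.0763] [-125.457     1.7794] theta 1.5960460787967419
wrist [-120.3368  -18.8568] 1.2898222697104105
the job is handed in; nothing more can be done
None
```

The fence is against the orange tip, the clamp lever is swung fully round to its solid stop, and the job is handed in.

**Fence:** I pushed at the middle of the wall with the jaws shut. Sliding friction read about 2.8 N. Tip contact showed as a rise to about 6.4 N in total, so about 3.5 N on the tip at roughly 1.4 mm of compression. I then commanded about 0.5 mm more, without reading the force at that peak, and backed off slowly. The force fell to about zero, and the side and scene pictures show the fence still touching the tip.

**Lever:** I pushed the red handle round its arc with the jaws shut until it stopped moving and the force jumped to about 12 N. I then backed off and lifted clear, touching nothing.

**Last checks:**
- **Lever angle:** Scene and side views together put it at about 1.596 rad, where locked is above 1.4 and the stop is at 1.6.
- **Wrist-view angle:** A quick reading gave 1.29 rad, which disagrees. The gripper partly hid the handle there, and I think I took the pin's base rather than its top. I trusted the two-view result and the felt stop.
- **Fence after clamping:** By eye it had not moved while the lever was turned. I did not measure this.
- **Other objects:** The beaker, jar and slide box look unmoved.
- **Time:** I handed in at about 21 s.

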